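# Feel along the foot of the gilded mirror frame

## Task

Check the miniature mirror frame in the display case by touch: push the clear cover fully open with the fingertips, run the fingertips lightly along the top of the frame's plain foot rail (the long side opposite the shell crest) from its left end to its right end, seen with the crest at the top, then push the cover fully shut again. Touch the gilding softly and keep off the mirror glass; grasp and lift nothing: both frames stay lying in their pockets and the pieces round the case stay where they are.

Things in the scene. Friction and masses are not known exactly. Their poses are not given: they have to be found in the camera images.
- case: Low walnut display case, fixed, 218 (x) by 346 (y) by 40 mm high. Origin: centre of its underside, on the desk; x points away from the robot, y to the left, z up. Right half (y -164 to -4 mm): open well, 194 mm wide. Left half: plinth closed at 28 mm height. Runners along both long sides (|x| 97 to 109 mm) are 40 mm high; end walls and divider 30 mm.
- bed (a point): Centre of the well's charcoal foam-backed bed, 16 mm above the desk, at case x 0, y -84 mm. Two pockets, centred 39.5 mm either side of it along case x, hold the mirror frame and a plain picture frame, either way round. The foam is 5 mm lower than the frames' tops. Bed and frames give straight down under a finger, 1 mm per 2 N past the first newton, to a stop at 5 mm.
- cover (a joint): Position of the clear acrylic cover (m): 0 = shut over the well, 0.164 = fully open over the plinth, stops at both ends. Opens along the case's +y, about 1.2 N of friction, stays where it is left, cannot be lifted. Starts shut or up to 30 mm ajar. The plate is 168 mm long (y), 5 mm thick, its top at 37 mm height.
- pull (a point): Centre of the cover's upright aluminium pull strip, 44 mm above the desk. The strip is 70 mm long (case x), 6 mm thick (case y), reaches 51 mm height (14 mm above the plate) and stands 14 mm in from the plate's right-hand (-y) edge. It moves with the cover; a fingertip can push on either long face.
- mirror: Gilded miniature mirror frame, loose, 0.09 kg, face up in one pocket with 1.5 mm of play, 64 (its x) by 110 (its y) by 10 mm. Origin: centre of the footprint, on its underside, 16 mm above the desk. x points from foot rail to crested top rail (away from the robot), y to the left end. Crest: a shell between scrolls mid-way along the top rail, 12 mm high.
- mirror_foot: The mirror frame's foot rail: plain straight flat-topped moulding, 110 mm long (its y), 12 mm wide (its x), 10 mm high. Origin: middle of its top face, 26 mm above the desk (6 mm below the underside of the cover). +y end = left end, -y end = right end.
- mirror_glass: The mirror plate inside the frame, 30 mm (x) by 86 mm (y). Origin: centre of its upper face, 4.5 mm below the top of the rails; it begins at the inner edge of the foot rail.
- picture: Picture frame, loose, plain rectangle without crest, 64 by 110 by 10 mm, round a painted panel, in the other pocket; origin at the centre of its underside. Leave it lying.
- writing_desk: Bystander: walnut miniature writing desk, 60 by 116 by 88 mm high, origin at its foot.
- teapot: Bystander: silver miniature teapot, 35 mm high, 54 mm long; origin at its foot.
- vase: Bystander: blue ceramic vase, 36 mm across, 48 mm high; origin at its foot.
- wax_jar: Bystander: small jar, 38 mm across, 42 mm high; origin at its foot.
- pin_vise: Bystander: steel pin vise lying on the desk, 108 mm long (its x), 12 mm thick; origin on its underside, near mid-length.
- chair: Bystander: walnut miniature chair, 36 by 36 by 80 mm high; origin at its foot.

How it is judged:
By the outcome, as a careful person would: the job done as asked, in the order asked, and still so for the second after the job is handed in, with the robot touching nothing.
It also fails if it takes over 58 s, if anything falls off the work surface, if the arm or the gripper's body presses on something with over 40 N, if the wrist force passes 120 N, or if a joint passes its speed limit or range.

## Robot

A 7-joint arm with a two-finger parallel gripper is mounted at the origin on the work surface. World frame = base frame: x ahead of the robot, y to its left, z up, the work surface at z = 0. Lengths are in m, angles in degrees, forces in N, time in s.
With the tool pointing down it reaches from about 0.425 to 0.875 m from the base axis. Payload 4.7 kg.
Tool frame: the origin (TCP) lies midway between the tips of the shut fingers; the grasp point (between the pads) lies 19 mm behind it; z points along the fingers, y is the direction in which the jaws open and shut (so a half turn about z gives the same grasp; the last joint's range is limited). The gripper opens to 87 mm and grips with 3 to 60 N. Pads are 19 mm wide; open, the fingers measure 117 mm over their backs; the gripper's body (75 mm by 190 mm) begins 51 mm behind the grasp point.
Start: joints at [64.463, 18.392, -4.016, 83.108, 1.295, 78.541, -3.26], TCP at [0.288, -0.583, 0.223] pointing down, gripper open.
Joint ranges: [-163.93, 163.93], [-17.29, 119.83], [-79.2, 71.16], [3.27, 140.29], [-89.18, 269.18], [5.43, 117.66], [-154.24, 154.24]. Speed limits (degrees/s): [147.25, 147.25, 180, 180, 180, 180, 180].

## Interface

Orientations are given as [roll, pitch, yaw] about the fixed x, y, z axes, in that order (R = Rz(yaw) Ry(pitch) Rx(roll)).
In Python, from cell import env gives the robot as it stands.
- The arm moves only by the tool apply_moves, never from a script. Its argument "targets" is a list of rows, each a list of 2 entries, a list of its own where there are three numbers: the shift along the world's x, y, z in mm, then the turn, a rotation vector about the world's x, y, z in rad. A call has 1 to 8 rows; each row is the pose to reach, as a shift and turn from the pose commanded when the call began; what a row does not reach only later rows make up. A row lasts 1/10 s, in which the tool goes at most 50 mm and 8.59 degrees, less where a joint would pass 70% of its speed; a pose out of reach is approached as far as the arm can. A call with a gripper value outside its range is refused whole. "hand" is the finger opening in mm, from 0 to 87, set as the call begins (left out, the last holds). The fingers move at their own pace and stop on an object; "squeeze" is the grip in N (left out, the last holds). Time passes only in rows, so rows that repeat a pose let the fingers close. It gives the time, the measured TCP pose, the force and the opening at its end, in the units of the state.
- env.get_obs(): the state, without advancing time (a new reading comes with each control period).
- env.read_camera(name): name is "scene" or "top"; returns a dict with "image" (384x512x3 uint8, red, green, blue), "camera_matrix" (3x3 intrinsics, pixels), "camera_from_world" (4x4, takes a point from world to camera coordinates). Camera axes: x right, y down, z forward; pixel columns grow to the right and rows downward; lengths in m; the calibration is good to about 2 mm. A picture is of the moment at which its call begins. There is no depth.
- env.sign_off(): hands the job in, once; it reports no verdict.
Trained networks look in a picture, given as the dict that the camera call returned (one of the last four; its "shot" number tells which), for a name from the list of things; names that differ only in an ending like _2 or _b are one class to them, and where a whole thing is asked for, a point or a joint stands for the part that bears it (a point fixed in the world has none). Each returns a list of dicts, best first, with "conf" (0 to 1); they miss things now and then, are a little off and sometimes report something else, mostly with a low value. They report only what shows in the picture. A call takes as long as a camera call.
- env.regions_of(picture, target): "region" (384x512 bool, what is visible of it) and "rect" ([left, top, right, bottom] in pixels, round what is visible of it).
The state is a dict: "time_s": time; "qpos": joint angles; "joint_velocities": joint speeds; "effort": joint torques, N m; "tool_pos": TCP position; "tool_rot": TCP orientation; "force": force on the tool from outside, world axes, zero at the start; "wrist_torque": the same for the moment, N m; "grip_width": finger opening in m.
Only numpy, scipy, OpenCV 4.12 (cv2) and the standard library are available. Lean on these libraries where they do the work, as an engineer would, in place of code of your own. Each camera call takes 0.05 s, during which the arm holds its last target. There are 200 camera calls.

## Working session

There is one attempt and no reset: what is moved stays moved. The work goes in short steps, Python scripts to look and compute and a tool call to move; the robot and the scene stay as the last step left them, time stands still between calls to the robot, and variables do not carry over. Pictures are saved under pics/ and viewed, about 8 in all and at most 12, crops included, and the job is handed in when it is done.

Besides the shell and the picture viewer there is one more tool, called after "Emit:" as name(argument=value, ...), one argument or row to a line, values as JSON. apply_moves: Moves the arm, as the interface text tells. Its arguments: {"type":"object","properties":{"targets":{"type":"array","items":{"type":"array"}},"hand":{"type":"number"},"squeeze":{"type":"number"}},"required":["targets"]}

```bash
mkdir -p pics; ls; python3 - <<'E'
from cell import env
import cv2,numpy as np
for n in("top","scene"):
    p=env.read_camera(n); cv2.imwrite(f"pics/{n}0.png",cv2.resize(p["image"][:,:,::-1],(800,600),interpolation=cv2.INTER_CUBIC))
    print(n,p["camera_matrix"].tolist(),np.round(p["camera_from_world"],4).tolist())
    for t in("case","pull","cover","mirror","mirror_foot","picture","mirror_glass"):
        print(t,[(round(r["conf"],2),[int(v) for v in r["rect"]]) for r in env.regions_of(p,t)[:2]])
o=env.get_obs();print({k:np.round(v,3).tolist() for k,v in o.items()})
E
```

```text
pics
top [[349.47396154498796, 0.0, 256.5529083195008], [0.0, 349.47396154498796, 192.92562282008814], [0.0, 0.0, 1.0]] [[-0.0274, -0.9996, 0.0087, 0.032], [-0.9852, 0.0256, -0.1695, 0.6101], [0.1692, -0.0132, -0.9855, 0.6262], [0.0, 0.0, 0.0, 1.0]]
case [(0.86, [81, 154, 280, 307])]
pull [(0.73, [169, 181, 275, 298])]
cover [(0.67, [76, 158, 282, 308]), (0.6, [163, 183, 274, 297])]
mirror [(0.6, [167, 182, 275, 299]), (0.41, [205, 311, 220, 336])]
mirror_foot []
picture []
mirror_glass []
scene [[397.2813175302338, 0.0, 258.91946256626596], [0.0, 397.2813175302338, 189.98180841468812], [0.0, 0.0, 1.0]] [[0.8153, 0.5789, 0.0091, -0.5064], [0.3648, -0.5015, -0.7845, -0.1453], [-0.4496, 0.643, -0.62, 1.0668], [0.0, 0.0, 0.0, 1.0]]
case [(0.8, [182, 126, 360, 237])]
pull [(0.83, [188, 150, 303, 219])]
cover [(0.63, [189, 147, 299, 217])]
mirror []
mirror_foot []
picture []
mirror_glass []
{'time_s': 0.8, 'qpos': [64.464, 18.389, -4.018, 83.106, 1.296, 78.541, -3.261], 'joint_velocities': [0.076, -0.043, -0.001, 0.019, 0.012, 0.0, 0.104], 'effort': [0.001, -49.104, -0.403, -31.276, -0.064, 0.033, -0.0], 'tool_pos': [0.288, -0.583, 0.223], 'tool_rot': [179.992, 0.003, 26.346], 'force': [-0.165, 1.212, 0.245], 'wrist_torque': [-0.002, -0.035, 0.03], 'grip_width': 0.087}
```

View pics/top0.png

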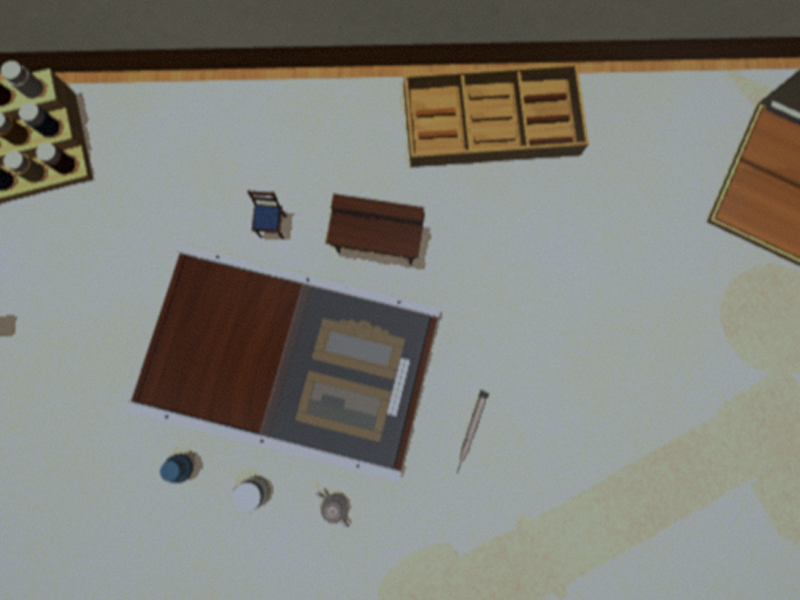

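View pics/scene0.png

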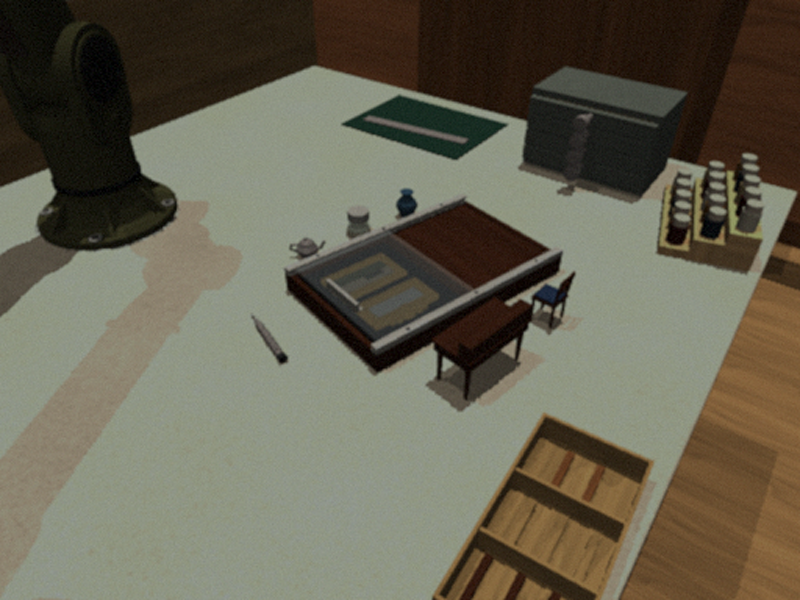

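```bash
cat > h.py <<'E'
from cell import env
import cv2,numpy as np
from scipy.optimize import least_squares
def proj(p,X):
    X=np.atleast_2d(X); T=p["camera_from_world"]; c=(T[:3,:3]@X.T).T+T[:3,3]
    q=(p["camera_matrix"]@c.T).T; return q[:,:2]/q[:,2:]
def unproj(p,px,z):
    px=np.atleast_2d(px).astype(float); T=p["camera_from_world"];R=T[:3,:3];o=-R.T@T[:3,3]
    d=(R.T@np.linalg.inv(p["camera_matrix"])@np.c_[px,np.ones(len(px))].T).T
    return o+d*((z-o[2])/d[:,2])[:,None]
def c2w(c,X):
    X=np.atleast_2d(X).astype(float); a=c[2]; R=np.array([[np.cos(a),-np.sin(a),0],[np.sin(a),np.cos(a),0],[0,0,1]])
    return X@R.T+[c[0],c[1],0]
E
python3 - <<'E'
from h import *
pt=env.read_camera("top");ps=env.read_camera("scene")
# case top corners (x far/near, y left/right)
C=np.array([[.109,.173,.04],[.109,-.173,.04],[-.109,-.173,.04],[-.109,.173,.04]])
t=np.array([[181,254],[440,314],[401,475],[132,403]])*.64-.18
s=np.array([[561,254],[376,351],[287,268],[464,199]])*.64-.18
for nm,w in(("both",(1,1)),("top",(1,0)),("scene",(0,1))):
    f=lambda c:np.r_[(w[0]*(proj(pt,c2w(c,C))-t)).ravel(),(w[1]*(proj(ps,c2w(c,C))-s)).ravel()]
    r=least_squares(f,[.6,0,-.2]);print(nm,r.x,np.degrees(r.x[2]),np.abs(r.fun).max())
    if nm=="top": c=r.x
w=unproj(pt,np.array([[404,359],[392,415]])*.64-.18,.051)
a=c[2];R=np.array([[np.cos(a),-np.sin(a)],[np.sin(a),np.cos(a)]])
print("pull ends case",((w[:,:2]-c[:2])@R).round(4).tolist())
print(unproj(pt,np.array([[313,360],[403,377],[440,314]])*.64-.18,.026)) 
w=unproj(pt,np.array([[313,360],[403,377]])*.64-.18,.026);print(((w[:,:2]-c[:2])@R).round(4).tolist())
# bystanders
for n in("writing_desk","teapot","vase","wax_jar","pin_vise"):
    r=env.regions_of(pt,n)[:1]
    for q in r:
        m=np.argwhere(q["region"]).mean(0)[::-1]; print(n,round(q["conf"],2),unproj(pt,m,.02).round(3)[0,:2])
E
```

```text
both [ 0.54684959  0.15724955 -0.27362609] -15.677620398764427 8.04382155607712
top [ 0.54518075  0.15762916 -0.27014585] -15.478217193242015 6.997953308086693
scene [ 0.55076674  0.15436343 -0.28157667] -16.13315455579673 2.7068747857524187
pull ends case [[0.0331, -0.1397], [-0.0354, -0.1418]]
[[ 0.54326283  0.12889911  0.026     ]
 [ 0.51886489  0.01567936  0.026     ]
 [ 0.59783786 -0.03413303  0.026     ]]
[[0.0058, -0.0282], [0.0125, -0.1438]]
writing_desk 0.63 [0.72  0.047]
teapot 0.83 [0.363 0.105]
vase 0.79 [0.416 0.298]
wax_jar 0.82 [0.383 0.206]
pin_vise 0.5 [ 0.46  -0.071]
```

```bash
python3 - <<'E'
from h import *
p=env.read_camera("top")
x0,y0,x1,y1=76,150,296,315
im=cv2.resize(p["image"][y0:y1,x0:x1,::-1],None,fx=3.6,fy=3.6,interpolation=cv2.INTER_CUBIC)
for x in range(80,x1,20): cv2.line(im,(int((x-x0+.5)*3.6),0),(int((x-x0+.5)*3.6),6 if x%40 else 12),(0,0,255),1);cv2.putText(im,str(x),(int((x-x0)*3.6),22),0,.35,(0,0,255))
for y in range(160,y1,20): cv2.line(im,(0,int((y-y0+.5)*3.6)),(8,int((y-y0+.5)*3.6)),(0,0,255),1);cv2.putText(im,str(y),(10,int((y-y0)*3.6)+5),0,.35,(0,0,255))
C=np.array([[.109,.173,.04],[.109,-.173,.04],[-.109,-.173,.04],[-.109,.173,.04]])
for c,col in(([.545,.1576,-.270],(0,255,0)),):
    q=(proj(p,c2w(c,C))-[x0,y0]+.5)*3.6
    cv2.polylines(im,[q.astype(np.int32)],True,col,1)
cv2.imwrite("pics/c1.png",im);print(im.shape)
E
```

```text
(594, 792, 3)
```

View pics/c1.png

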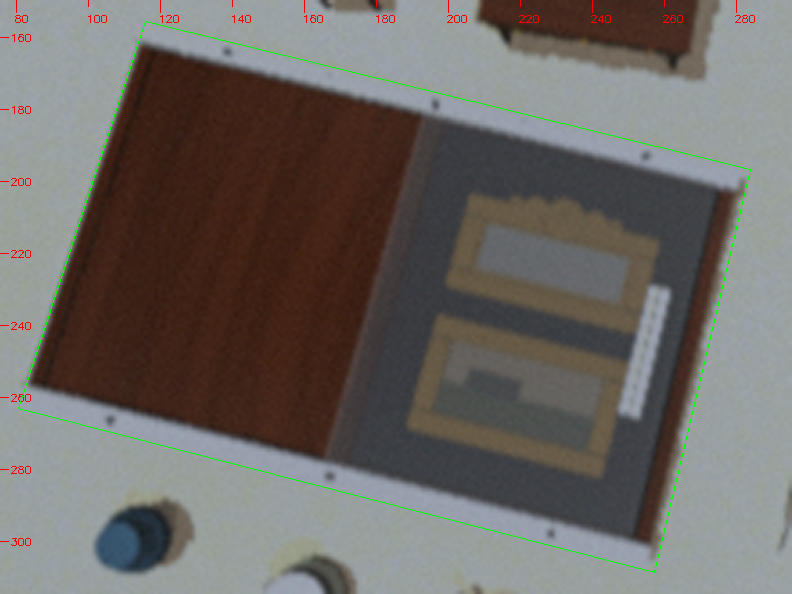

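```bash
python3 - <<'E'
from h import *
p=env.read_camera("top")
u=lambda L:np.array(L)/3.6-.5+[76,150]
S=u([[228,52],[435,104],[645,156],[110,420],[330,476],[551,533]])
def f(v):
    X=[[s*v[4],k*v[3],.04] for s in(1,-1) for k in(1,0,-1)]
    return (proj(p,c2w(v[:3],X))-S).ravel()
r=least_squares(f,[.55,.15,-.25,.13,.103]);print(r.x,np.degrees(r.x[2]),np.abs(r.fun).max())
c=r.x[:3];a=c[2];R=np.array([[np.cos(a),-np.sin(a)],[np.sin(a),np.cos(a)]])
def cc(L,z): return ((unproj(p,u(L),z)[:,:2]-c[:2])@R*1000).round(1).tolist()
print("pull corners",cc([[652,286],[670,290],[638,420],[618,414]],.051))
print("foot corners",cc([[452,268],[447,288],[633,332],[638,311]],.026))
print("wall corners",cc([[140,45],[28,385],[740,195],[652,545]],.035))
print("mirror top",cc([[470,194],[658,240]],.026))
print("mirrorfoot world mm", (c2w(c,[[.022,-.084+.055,0],[.022,-.139,0]])*1000).round())
E
```

```text
[ 0.54611399  0.16172572 -0.27127214  0.11976495  0.10286985] -15.54274855861572 0.2763171817513381
pull corners [[33.8, -140.3], [34.1, -150.1], [-35.5, -150.0], [-35.0, -139.1]]
foot corners [[18.4, -30.8], [7.2, -31.1], [8.7, -136.1], [20.4, -135.9]]
wall corners [[96.0, 170.1], [-96.8, 170.2], [95.0, -175.1], [-96.6, -172.9]]
mirror top [[60.5, -29.5], [60.9, -137.2]]
mirrorfoot world mm [[560. 128.   0.]
 [530.  22.   0.]]
```

Emit:
apply_moves(
  targets=[
    [[210,571,-80],[0,0,-0.73]],
    [[210,571,-80],[0,0,-0.73]],
    [[210,571,-80],[0,0,-0.73]],
    [[210,571,-80],[0,0,-0.73]],
    [[210,571,-80],[0,0,-0.73]],
    [[210,571,-80],[0,0,-0.73]],
    [[210,571,-80],[0,0,-0.73]],
    [[210,571,-80],[0,0,-0.73]],
  ],
  hand=0,
  squeeze=5,
)

```text
time_s: 2.05
tool_pos: [0.4248, -0.2115, 0.171]
tool_rot: [180.0, -0.1, -15.5]
force: [1.1, -0.6, -1.2]
grip_width: 0.031
```

Emit:
apply_moves(
  targets=[
    [[73,199,-30],[0,0,0]],
    [[73,199,-30],[0,0,0]],
    [[73,199,-30],[0,0,0]],
    [[73,199,-30],[0,0,0]],
    [[73,199,-30],[0,0,0]],
    [[73,199,-85],[0,0,0]],
    [[73,199,-85],[0,0,0]],
    [[73,199,-85],[0,0,0]],
  ],
)

```text
time_s: 2.85
tool_pos: [0.4959, -0.0146, 0.085]
tool_rot: [180.0, 0.2, -15.5]
force: [-0.1, 0.2, 1.7]
grip_width: 0.0006
```

```bash
python3 - <<'E'
from h import *
p=env.read_camera("top");cv2.imwrite("pics/top2.png",cv2.resize(p["image"][130:330,60:330,::-1],None,fx=2.9,fy=2.9,interpolation=cv2.INTER_CUBIC))
for i in range(6):
    o=env.get_obs();print(np.round(o["force"],2),np.round(o["tool_pos"]*1000 if hasattr(o["tool_pos"],"shape") else np.array(o["tool_pos"])*1000,2),o["grip_width"],o["time_s"]); 
    if i<4: env.read_camera("top")
E
```

```text
[ 1.08 -0.29  0.64] [497.38 -14.82  86.49] 0.0002404999621477536 2.9
[0.18 0.07 0.99] [498.24 -14.97  87.34] 0.0007549718747399251 2.95
[0.46 0.12 0.37] [498.63 -15.02  87.72] 0.0004684752283392357 3.0
[-0.43 -0.45 -0.58] [498.68 -15.01  87.79] 0.00037943059261371715 3.05
[0.04 0.16 0.5 ] [498.55 -14.94  87.64] 0.0004284841940077927 3.1
[0.04 0.16 0.5 ] [498.55 -14.94  87.64] 0.0004284841940077927 3.1
```

View pics/top2.png

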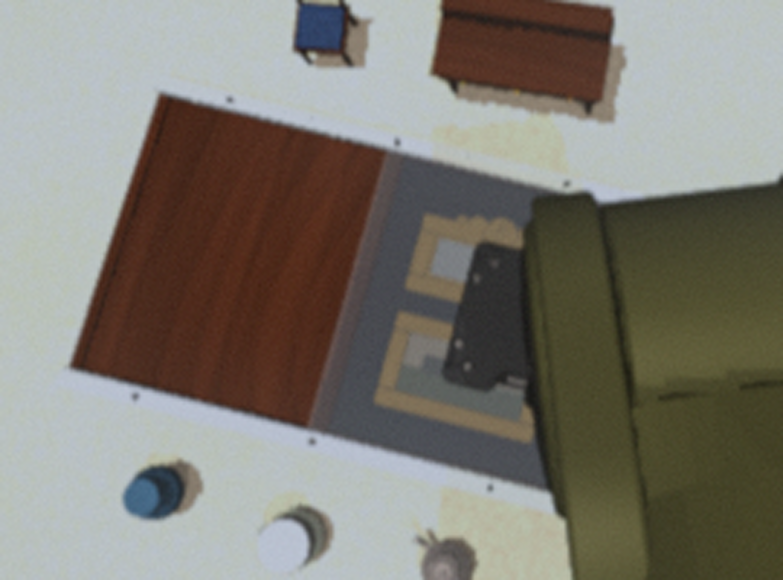

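Emit:
apply_moves(
  targets=[
    [[0,0,-30],[0,0,0]],
    [[0,0,-45],[0,0,0]],
    [[0,0,-45],[0,0,0]],
    [[0,0,-45],[0,0,0]],
  ],
)

```text
time_s: 3.5
tool_pos: [0.498, -0.0145, 0.0419]
tool_rot: [-180.0, -0.1, -15.5]
force: [0.9, -0.3, -0.6]
grip_width: 0.0006
```

Emit:
apply_moves(
  targets=[
    [[2.7,9.6,0],[0,0,0]],
    [[4,14.5,0],[0,0,0]],
    [[5.4,19.3,0],[0,0,0]],
    [[7.2,26,0],[0,0,0]],
    [[9.6,34.7,0],[0,0,0]],
    [[12.9,46.2,0],[0,0,0]],
    [[16.1,57.8,0],[0,0,0]],
    [[19.3,69.4,0],[0,0,0]],
  ],
)

```text
time_s: 4.3
tool_pos: [0.5171, 0.0561, 0.0409]
tool_rot: [-180.0, -0.0, -15.5]
force: [0.4, -2.7, -0.2]
grip_width: 0.0003
```

Emit:
apply_moves(
  targets=[
    [[3.2,11.6,0],[0,0,0]],
    [[6.4,23.1,0],[0,0,0]],
    [[9.6,34.7,0],[0,0,0]],
    [[12.9,46.2,0],[0,0,0]],
    [[16.1,57.8,0],[0,0,0]],
    [[18.8,67.4,0],[0,0,0]],
    [[20.9,75.1,0],[0,0,0]],
    [[22.3,79.9,0],[0,0,0]],
  ],
)

```text
time_s: 5.1
tool_pos: [0.5388, 0.136, 0.0408]
tool_rot: [-180.0, 0.0, -15.4]
force: [-0.8, -1.0, -0.6]
grip_width: 0.0004
```

Emit:
apply_moves(
  targets=[
    [[1.1,3.9,0],[0,0,0]],
    [[2.1,7.7,0],[0,0,0]],
    [[2.7,9.6,0],[0,0,0]],
    [[2.7,9.6,0],[0,0,0]],
  ],
)

```text
time_s: 5.5
tool_pos: [0.5414, 0.145, 0.0408]
tool_rot: [-180.0, 0.0, -15.5]
force: [0.1, 0.5, -0.7]
grip_width: 0.0004
```

Emit:
apply_moves(
  targets=[
    [[0.5,1.9,0],[0,0,0]],
    [[1.1,3.9,0],[0,0,0]],
    [[1.6,5.8,0],[0,0,0]],
    [[1.6,5.8,0],[0,0,0]],
  ],
)

```text
time_s: 5.9
tool_pos: [0.5432, 0.1507, 0.0408]
tool_rot: [-180.0, 0.0, -15.5]
force: [0.3, -0.5, -0.4]
grip_width: 0.0008
```

Emit:
apply_moves(
  targets=[
    [[0.5,1.9,0],[0,0,0]],
    [[1.1,3.9,0],[0,0,0]],
    [[1.1,3.9,0],[0,0,0]],
  ],
)

```text
time_s: 6.2
tool_pos: [0.5444, 0.1547, 0.0409]
tool_rot: [-180.0, -0.0, -15.5]
force: [-0.8, 0.2, -0.4]
grip_width: 0.0005
```

Emit:
apply_moves(
  targets=[
    [[0.5,1.9,0],[0,0,0]],
    [[1.1,3.9,0],[0,0,0]],
    [[1.6,5.8,0],[0,0,0]],
  ],
)

```text
time_s: 6.5
tool_pos: [0.5451, 0.1569, 0.0408]
tool_rot: [179.7, 0.1, -15.5]
force: [-5.6, -10.0, 7.0]
grip_width: 0.0005
```

```bash
python3 - <<'E'
from h import *
p=env.read_camera("scene");print(env.get_obs()["force"])
cv2.imwrite("pics/s3.png",cv2.resize(p["image"][100:250,170:370,::-1],None,fx=4,fy=4,interpolation=cv2.INTER_CUBIC))
E
```

```text
[-4.33280569 -7.94290335  4.42393054]
```

View pics/s3.png

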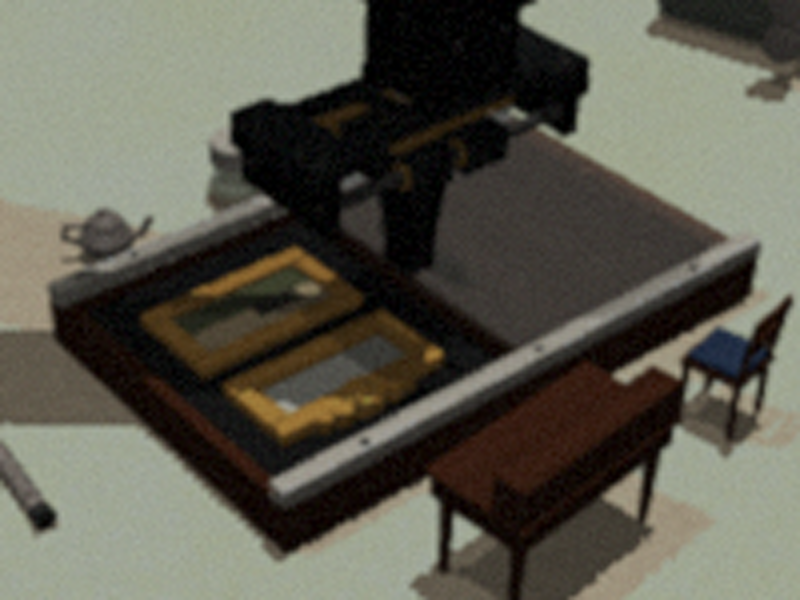

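Emit:
apply_moves(
  targets=[
    [[-2.7,-9.6,0],[0,0,0]],
    [[-5.4,-19.3,0],[0,0,0]],
    [[-5.4,-19.3,20],[0,0,0]],
    [[-5.4,-19.3,20],[0,0,0]],
  ],
)

```text
time_s: 6.95
tool_pos: [0.5425, 0.1409, 0.063]
tool_rot: [-179.9, -0.2, -15.5]
force: [-0.0, 0.3, 1.4]
grip_width: 0.0006
```

```bash
python3 - <<'E'
from h import *
p=env.read_camera("scene");o=env.get_obs();print(o["force"],o["tool_pos"])
c=[.5461,.1617,-.2713]
S=np.array([[362,440],[540,347],[693,266]])/4-.5+[170,100]
X=[[.103,y,.04] for y in(-.12,0,.12)]
d=S-proj(p,c2w(c,X));print(d)
# foot outer edge (lower left line) in case frame
q=np.array([[226,383],[372,309]])/4-.5+[170,100]
a=c[2];R=np.array([[np.cos(a),-np.sin(a)],[np.sin(a),np.cos(a)]])
for off in(0,d.mean(0)): print(((unproj(p,q-off,.026)[:,:2]-c[:2])@R*1000).round(1))
im=p["image"][:,:,::-1].copy()
im=cv2.resize(im[100:250,170:370],None,fx=4,fy=4,interpolation=cv2.INTER_CUBIC)
F=np.array([[.0075,-.029,.026],[.0195,-.029,.026],[.0195,-.139,.026],[.0075,-.139,.026]])
cv2.polylines(im,[((proj(p,c2w(c,F))+d.mean(0)-[170,100]+.5)*4).astype(np.int32)],True,(0,255,0),1)
cv2.imwrite("pics/s4.png",im)
E
```

```text
[ 0.92236409 -0.57676036  0.35262172] [0.54178969 0.14096638 0.06200834]
[[-1.26567209  0.27497474]
 [-0.75175258  0.31993532]
 [-0.62192616  0.25832062]]
[[  10.2 -139.4]
 [   7.3  -37.8]]
[[  10.6 -137.4]
 [   7.7  -35.5]]
```

View pics/s4.png

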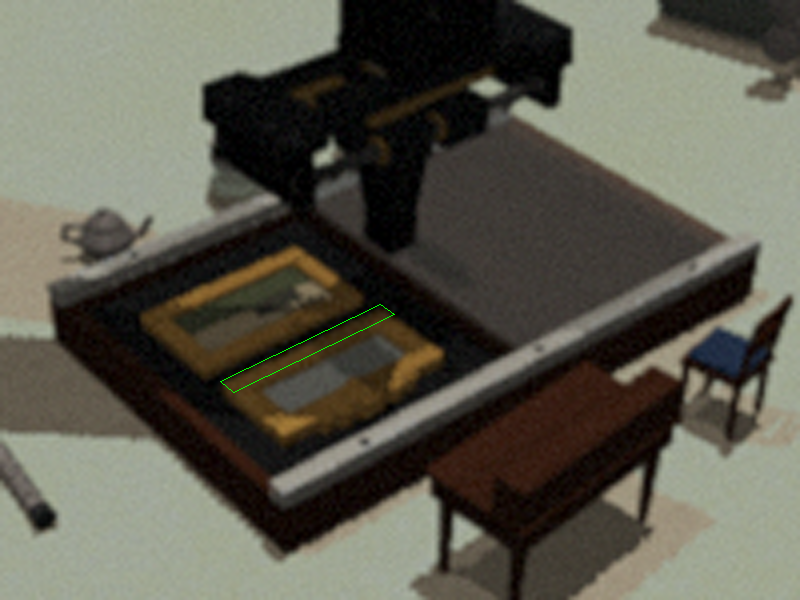

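Emit:
apply_moves(
  targets=[
    [[9.6,-8.8,0],[0,0,0]],
    [[9.6,-8.8,-18],[0,0,0]],
    [[9.6,-8.8,-30],[0,0,0]],
    [[9.6,-8.8,-32],[0,0,0]],
    [[9.6,-8.8,-32],[0,0,0]],
  ],
)

```text
time_s: 7.5
tool_pos: [0.5495, 0.1319, 0.028]
tool_rot: [180.0, 0.1, -15.5]
force: [1.1, 0.5, 1.3]
grip_width: 0.0004
```

```bash
cat > f.py <<'E'
from h import *
F=[];P=[]
for i in range(6):
    env.read_camera("top");o=env.get_obs();F.append(o["force"]);P.append(o["tool_pos"])
F=np.array(F);P=np.array(P)*1e3;d=P.mean(0)-[546.1,161.7,0]
print("F",F.mean(0).round(2),"P",P.mean(0).round(2),"z last",P[-1,2].round(2),"case",round(d[0]*.9634-d[1]*.268,1),round(d[0]*.268+d[1]*.9634,1),o["time_s"])
E
python3 f.py
```

```text
F [-0.06 -0.21 -0.04] P [550.37 132.23  29.23] z last 29.42 case 12.0 -27.2 7.8
```

Emit:
apply_moves(
  targets=[
    [[1,0,-1],[0,0,0]],
    [[1,0,-2.5],[0,0,0]],
    [[1,0,-3],[0,0,0]],
    [[1,0,-3],[0,0,0]],
  ],
)

```text
time_s: 8.2
tool_pos: [0.5514, 0.1319, 0.0261]
tool_rot: [-180.0, -0.0, -15.5]
force: [0.3, -0.5, 2.7]
grip_width: 0.0006
```

```bash
python3 f.py
```

```text
F [ 0.36 -0.27  2.19] P [551.39 131.95  26.11] z last 26.06 case 13.1 -27.2 8.5
```

Emit:
apply_moves(
  targets=[
    [[-1.2,-4.6,0],[0,0,0]],
    [[-2.5,-9.2,0],[0,0,0]],
    [[-3.7,-13.8,0],[0,0,0]],
    [[-4.9,-18.4,0],[0,0,0]],
    [[-6.2,-22.9,0],[0,0,0]],
    [[-7.4,-27.5,0],[0,0,0]],
    [[-8.6,-32.1,0],[0,0,0]],
    [[-9.9,-36.7,0],[0,0,0]],
  ],
)

```text
time_s: 9.3
tool_pos: [0.5411, 0.0948, 0.0259]
tool_rot: [180.0, -0.0, -15.5]
force: [0.5, 1.3, 2.3]
grip_width: 0.0005
```

```bash
python3 f.py
```

```text
F [-0.1  -1.22  2.38] P [540.92  93.89  25.76] z last 25.71 case 13.2 -66.7 9.6
```

Emit:
apply_moves(
  targets=[
    [[-1.1,-4.6,0],[0,0,0]],
    [[-2.3,-9.2,0.1],[0,0,0]],
    [[-3.5,-13.8,0.2],[0,0,0]],
    [[-4.7,-18.4,0.2],[0,0,0]],
    [[-6.0,-22.9,0.3],[0,0,0]],
    [[-7.2,-27.5,0.3],[0,0,0]],
    [[-8.4,-32.1,0.3],[0,0,0]],
    [[-9.6,-36.7,0.3],[0,0,0]],
  ],
)

```text
time_s: 10.4
tool_pos: [0.5314, 0.0581, 0.0261]
tool_rot: [180.0, 0.0, -15.5]
force: [0.7, 1.3, 2.0]
grip_width: 0.0003
```

```bash
python3 f.py
```

```text
F [-0.01 -0.95  1.57] P [531.3   57.34  26.06] z last 26.07 case 13.7 -104.5 10.7
```

Emit:
apply_moves(
  targets=[
    [[-1.1,-4.6,0],[0,0,0]],
    [[-2.3,-9.2,0],[0,0,0]],
    [[-3.5,-13.8,0],[0,0,0]],
    [[-4.7,-18.4,0],[0,0,0]],
    [[-6.0,-22.9,0],[0,0,0]],
    [[-7.2,-27.5,0],[0,0,0]],
    [[-8.4,-32.1,0],[0,0,0]],
    [[-9.3,-35.5,0],[0,0,0]],
  ],
)

```text
time_s: 11.5
tool_pos: [0.5222, 0.0225, 0.0262]
tool_rot: [180.0, 0.0, -15.5]
force: [0.9, 1.9, 1.5]
grip_width: 0.0008
```

```bash
python3 f.py
```

```text
F [-0.14 -1.26  2.01] P [522.05  22.05  26.1 ] z last 26.09 case 14.3 -141.0 11.8
```

Emit:
apply_moves(
  targets=[
    [[0,0,15],[0,0,0]],
    [[0,0,50],[0,0,0]],
    [[33,172,55],[0,0,0]],
    [[33,172,55],[0,0,0]],
    [[33,172,55],[0,0,0]],
    [[33,172,55],[0,0,0]],
    [[33,172,55],[0,0,0]],
    [[33,172,55],[0,0,0]],
  ],
)

```text
time_s: 12.6
tool_pos: [0.555, 0.1955, 0.0816]
tool_rot: [180.0, 0.0, -15.4]
force: [-0.4, -0.8, 0.5]
grip_width: 0.0006
```

```bash
python3 f.py
```

```text
F [ 0.04 -0.03  0.04] P [555.4  193.29  81.22] z last 81.23 case 0.5 32.9 12.9
```

Clear of everything; lower beyond the pull and push shut.

Emit:
apply_moves(
  targets=[
    [[0,0,-20],[0,0,0]],
    [[0,0,-36],[0,0,0]],
    [[0,0,-39],[0,0,0]],
    [[0,0,-39],[0,0,0]],
  ],
)

```text
time_s: 13.3
tool_pos: [0.5546, 0.1945, 0.0413]
tool_rot: [179.9, 0.1, -15.5]
force: [0.0, -0.1, 0.4]
grip_width: 0.0009
```

Emit:
apply_moves(
  targets=[
    [[-1.3,-4.8,0],[0,0,0]],
    [[-2.7,-9.6,0],[0,0,0]],
    [[-4,-14.5,0],[0,0,0]],
    [[-6.2,-22.2,0],[0,0,0]],
    [[-8.8,-31.8,0],[0,0,0]],
    [[-11.8,-42.4,0],[0,0,0]],
    [[-15,-54,0],[0,0,0]],
    [[-18.2,-65.5,0],[0,0,0]],
  ],
)

```text
time_s: 14.1
tool_pos: [0.5368, 0.1284, 0.0423]
tool_rot: [180.0, -0.0, -15.5]
force: [1.3, 1.9, 1.0]
grip_width: 0.0009
```

Emit:
apply_moves(
  targets=[
    [[-3.2,-11.6,0],[0,0,0]],
    [[-6.4,-23.1,0],[0,0,0]],
    [[-9.6,-34.7,0],[0,0,0]],
    [[-12.9,-46.2,0],[0,0,0]],
    [[-16.1,-57.8,0],[0,0,0]],
    [[-19.3,-69.4,0],[0,0,0]],
    [[-22.5,-80.9,0],[0,0,0]],
    [[-24.1,-86.7,0],[0,0,0]],
  ],
)

```text
time_s: 14.9
tool_pos: [0.5124, 0.0411, 0.042]
tool_rot: [179.9, 0.0, -15.6]
force: [0.9, 0.1, 0.4]
grip_width: 0.0006
```

Emit:
apply_moves(
  targets=[
    [[-0.8,-2.9,0],[0,0,0]],
    [[-1.6,-5.8,0],[0,0,0]],
    [[-2.1,-7.7,0],[0,0,0]],
    [[-2.1,-7.7,0],[0,0,0]],
  ],
)

```text
time_s: 15.3
tool_pos: [0.5106, 0.035, 0.042]
tool_rot: [180.0, 0.0, -15.5]
force: [0.1, 0.8, -1.0]
grip_width: 0.0002
```

Emit:
apply_moves(
  targets=[
    [[-0.5,-1.9,0],[0,0,0]],
    [[-1.1,-3.9,0],[0,0,0]],
    [[-1.6,-5.8,0],[0,0,0]],
    [[-1.6,-5.8,0],[0,0,0]],
  ],
)

```text
time_s: 15.7
tool_pos: [0.509, 0.029, 0.0421]
tool_rot: [180.0, 0.0, -15.5]
force: [-0.3, 1.0, -0.3]
grip_width: 0.0006
```

Emit:
apply_moves(
  targets=[
    [[-0.5,-1.9,0],[0,0,0]],
    [[-1.1,-3.9,0],[0,0,0]],
    [[-1.1,-3.9,0],[0,0,0]],
  ],
)

```text
time_s: 16.0
tool_pos: [0.508, 0.0249, 0.0422]
tool_rot: [180.0, 0.0, -15.5]
force: [0.5, -0.2, -0.9]
grip_width: 0.0001
```

Emit:
apply_moves(
  targets=[
    [[-0.5,-1.9,0],[0,0,0]],
    [[-1.1,-3.9,0],[0,0,0]],
    [[-1.3,-4.8,0],[0,0,0]],
  ],
)

```text
time_s: 16.3
tool_pos: [0.5073, 0.0222, 0.0422]
tool_rot: [-179.9, -0.0, -15.5]
force: [1.3, 6.0, -2.8]
grip_width: 0.0001
```

Emit:
apply_moves(
  targets=[
    [[-0.3,-1,0],[0,0,0]],
    [[-0.3,-1,0],[0,0,0]],
    [[-0.3,-1,0],[0,0,0]],
  ],
)

```text
time_s: 16.6
tool_pos: [0.5073, 0.0222, 0.0423]
tool_rot: [-179.8, -0.0, -15.4]
force: [2.0, 6.9, -3.2]
grip_width: 0.0
```

Emit:
apply_moves(
  targets=[
    [[2.7,9.6,0],[0,0,0]],
    [[4,14.5,0],[0,0,0]],
    [[4,14.5,40],[0,0,0]],
    [[4,14.5,90],[0,0,0]],
    [[-30,-35,130],[0,0,0]],
    [[-60,-85,150],[0,0,0]],
    [[-80,-130,160],[0,0,0]],
    [[-95,-180,160],[0,0,0]],
  ],
)

```text
time_s: 17.4
tool_pos: [0.423, -0.1303, 0.2007]
tool_rot: [179.9, -0.2, -15.4]
force: [1.0, -0.7, -0.0]
grip_width: 0.0005
```

Emit:
apply_moves(
  targets=[
    [[-15,-50,0],[0,0,0]],
    [[-30,-100,0],[0,0,0]],
    [[-30,-150,0],[0,0,0]],
    [[-30,-150,0],[0,0,0]],
    [[-30,-150,0],[0,0,0]],
  ],
)

```text
time_s: 17.9
tool_pos: [0.3927, -0.2802, 0.1983]
tool_rot: [-180.0, 0.1, -15.7]
force: [0.6, -0.1, 0.1]
grip_width: 0.0007
```

```bash
python3 - <<'E'
from h import *
p=env.read_camera("top");cv2.imwrite("pics/top5.png",cv2.resize(p["image"][150:315,76:296,::-1],None,fx=3.6,fy=3.6,interpolation=cv2.INTER_CUBIC))
E
```

```text
(no output)
```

View pics/top5.png

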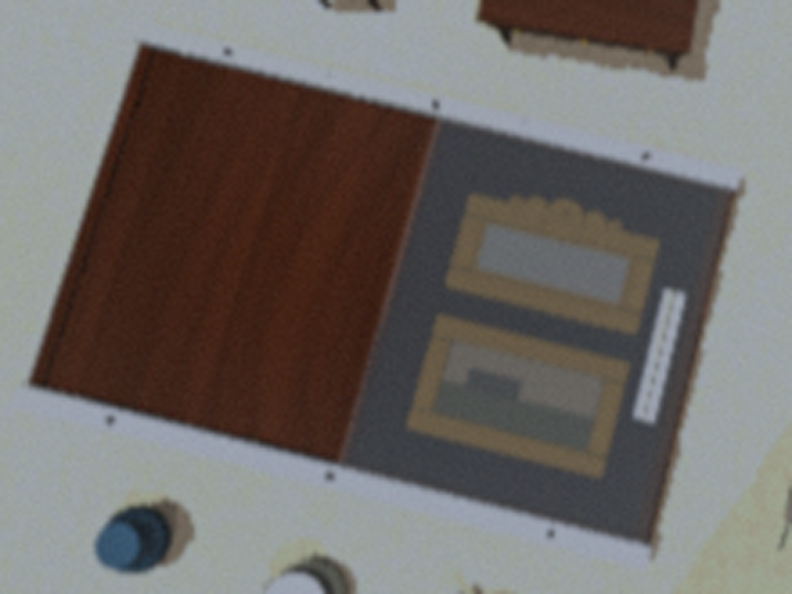

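```bash
python3 -c "
from cell import env
print(env.sign_off())"
```

```text
the job is handed in; nothing more can be done
None
```

The job is done and handed in at about 18 s of robot time. I pushed the cover open, ran the shut fingertips along the foot rail from its left end to its right end, then pushed the cover shut and backed away.

- **Cover open:** it met its stop with about 10–13 N on the tool. The scene picture showed the well fully uncovered.
- **Foot rail:** I stopped four times along the rail to read the force, and it averaged 1.6 to 2.4 N. The tool tip was within about 1 mm of the rail's centre line and 4.5 mm above the glass. It covered case y −27 to −141 mm, slightly past both ends of the rail.
- **Cover shut:** it met its stop with about 7 N and did not move further when I pushed a little more. The last top picture shows the plate's edge flush with the case end, both frames lying as before, and the pieces in that crop unmoved. The teapot, most of the chair and the pin vise were outside the crop or cut off.
- **What disagreed:** when shut, the tool ended about 3 mm from where the camera fit put the stop. The distance between the two stops matches the full 164 mm travel if the fingertip is about 9 mm from centre to face, less than the 15 mm I had assumed.

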